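# Start the registration bed and hold a printing block in its corner

### The job

Wake the registration bed at its key console: press the yellow key, then the blue, then the green, each fully down and one at a time, and never the red one. Then bring the wooden printing block from the felt pad to the bed, set it down flat and push it into the corner where the brass and the aluminium stop meet, its long side flush on the long brass stop and its short side flush on the aluminium stop. Finish while holding it there, pressed firmly against both stops at once, with the other things on the table left where they are.

Things in the scene. Friction and masses are not known exactly. Their poses are not given: they have to be found in the camera images.
- bed: dark steel registration bed with a light grey face, 260 (x) x 220 (y) x 20 mm, fixed. Origin: centre of its underside, on the table. The polished face (slippery, as the stops are) is 20 mm above the origin. The two stops stand on it along its +y side and its +x side; the corner is at its +x +y end. The block's place: block centre at x = +54, y = +54 mm in the bed's frame, handle along the bed's x.
- long_stop: brass bar along the bed's x, 260 x 16 x 18 mm high, fixed on the bed's face. Origin: centre of its underside, at (0, 102, 20) mm in the bed's frame; its inner face looks to -y, at y = +94 mm in the bed's frame.
- short_stop: aluminium bar along the bed's y, 16 x 160 x 18 mm high, fixed on the bed's face. Origin: centre of its underside, at (122, 2, 20) mm in the bed's frame; its inner face looks to -x, at x = +114 mm in the bed's frame.
- pad: grey felt pad, 170 x 140 x 6 mm, fixed on the table, on which the block lies at the start. Origin: centre of its underside.
- block_handle (a point): the loose printing block, 0.18 to 0.31 kg: a light wooden slab 120 (x) x 80 (y) x 24 mm with a dark wooden handle on top, 70 (x) x 22 (y) x 40 mm high, centred. This point is the middle of the handle, 44 mm above the slab's underside (20 mm above the slab's top, 20 mm below the handle's top). Its x axis runs along the handle and the block's long side. A half turn of the block makes no difference.
- block: the same block; origin at the centre of the slab's underside, axes as above.
- console: grey key console, 230 (x) x 90 (y) x 24 mm high, fixed, on the other side of the bed from the pad. Origin: centre of its underside. Four round keys stand on it in a row along its x, 52 mm apart, in any order of colour.
- yellow_key_top (a point): centre of the top face of the yellow key: a round spring key 28 mm across in a black housing 44 mm across; its top stands 46 mm above the table and 10 mm above its housing.
- yellow_key (a joint): how far the yellow key is pressed, in m: 0 up, 0.006 fully down (about 5 N); springs back up
- blue_key_top (a point): centre of the top face of the blue key: a round spring key 28 mm across in a black housing 44 mm across; its top stands 46 mm above the table and 10 mm above its housing.
- blue_key (a joint): how far the blue key is pressed, in m: 0 up, 0.006 fully down (about 5 N); springs back up
- green_key_top (a point): centre of the top face of the green key: a round spring key 28 mm across in a black housing 44 mm across; its top stands 46 mm above the table and 10 mm above its housing.
- green_key (a joint): how far the green key is pressed, in m: 0 up, 0.006 fully down (about 5 N); springs back up
- red_key_top (a point): centre of the top face of the red key: a round spring key 28 mm across in a black housing 44 mm across; its top stands 46 mm above the table and 10 mm above its housing. Stop key: not to be pressed.
- red_key (a joint): how far the red key is pressed, in m: 0 up, 0.006 fully down (about 5 N); springs back up
- ink_tin: bystander, loose: ink tin with white paper band and black top, 76 mm across, 55 high. Origin at its underside.
- small_tin: bystander, loose: small ink tin with orange top, 44 mm across, 30 high, standing on the bed in the corner opposite the two stops. Origin at its underside.
- lino_offcut: bystander, loose: reddish-brown lino offcut, 70 x 50 x 18 mm. Origin at its underside.
- solvent_bottle: bystander, loose: aluminium bottle with white cap, 60 mm across, 180 high. Origin at its underside.
- glass_jar: bystander, loose: amber jar with red lid, 76 mm across, 100 high. Origin at its underside.
- brayer: bystander, loose: ink roller with wooden handle, lying, about 170 x 120 mm, 36 high, origin where handle and fork meet. Origin at its underside.
Not all that is in view belongs to the job. Of the things that look like the block, the largest one is meant.

How it is judged:
By the outcome, as a careful person would: the job done as asked, in the order asked, and still so for the second after the job is handed in, while the arm keeps its last pose, push and grip.
It also fails if it takes over 54 s, if anything falls off the work surface, if the arm or the gripper's body presses on something with over 40 N, if the wrist force passes 120 N, or if a joint passes its speed limit or range.

### The arm

A 6-joint arm with a two-finger parallel gripper is mounted at the origin on the work surface. World frame = base frame: x ahead of the robot, y to its left, z up, the work surface at z = 0. Lengths are in m, angles in rad, forces in N, time in s.
With the tool pointing down it reaches from about 0.275 to 0.75 m from the base axis. Payload 10.2 kg.
Tool frame: the origin (TCP) lies midway between the tips of the shut fingers; the grasp point (between the pads) lies 19 mm behind it (env.hold_point_z is the distance from the TCP to the grasp point, in m); x points along the fingers, z is the direction in which the jaws open and shut, and the axes are right-handed (so a half turn about x gives the same grasp; the last joint's range is limited). The gripper opens to 85 mm and grips with 20 to 120 N. Pads are 22 mm wide; open, the fingers measure 114 mm over their backs; the gripper's body (76 mm by 85 mm) begins 54 mm behind the grasp point. The pads swing forward as they close: fully open they stand 13 mm farther back than shut.
Start: joints at [1.012, 0.313, 1.498, -0, 1.331, -0.223], TCP at [0.173, 0.496, 0.196] pointing down, gripper open.
Joint ranges: [-2.94, 2.94], [-0.97, 2.17], [0.19, 2.56], [-1.23, 4.37], [0.02, 3.11], [-2.88, 2.88]. Speed limits (rad/s): [2.39, 2.39, 3.01, 3.14, 3.14, 3.14].

### API

Orientations are given as a unit quaternion [x, y, z, w].
In Python, from bench import env, kinematics, monitor, eyes, job gives the robot as it stands. The module is installed in compiled form; this text tells all that it offers. Calls block until the motion is done:
- env.reach(position, orientation): joint-space move of the TCP to a pose.
- env.movel(position, velocity=0.15, frame=None, guard=None): straight line of the TCP; frame=None keeps the orientation; velocity is the mean speed in m/s. With guard (N) it stops when the force on the tool has changed by that much, and returns True; else False.
- env.set_joints(angles): joint-space move.
- env.release() and env.close_gripper(effort=None): open the fingers fully, or close them until they stop; effort is the grip in N (None keeps the last).
- env.hold(seconds).
- kinematics.ik(position, orientation): joint angles nearest the present ones, or None.
- monitor.sense(): the state.
- eyes.grab_frame(name): name is "scene" or "side" or "wrist"; returns a dict with "frame" (400x640x3 uint8, red, green, blue), "mtx" (3x3 intrinsics, pixels), "view" (4x4, takes a point from world to camera coordinates). Camera axes: x right, y down, z forward; pixel columns grow to the right and rows downward; lengths in m; the calibration is good to about 2 mm. The wrist camera is an equidistant fisheye: a pixel r from the principal point sees the ray r / f radians off the axis. A picture is of the moment at which its call begins. There is no depth.
A pose or a line that the arm cannot do raises env.MotionError and nothing moves.
- job.hand_in(): hands the job in, once; it reports no verdict.
The state is a dict: "clock": time; "joints": joint angles; "qvel": joint speeds; "joint_efforts": joint torques, N m; "position": TCP position; "ee_rot": TCP orientation; "contact_force": force on the tool from outside, world axes, zero at the start; "ft_torque": the same for the moment, N m; "finger_gap": opening from 0.0 (shut) to 1.0 (fully open).
Only numpy, scipy, OpenCV 4.12 (cv2) and the standard library are available. Lean on these libraries where they do the work, as an engineer would, in place of code of your own. Each camera call takes 0.05 s, during which the arm holds its last target.

## Working session

There is one attempt and no reset: what is moved stays moved. The work goes in short steps, each a Python script; the robot and the scene stay as the last script left them, time stands still between calls to the robot, and variables do not carry over. Pictures are saved under pics/ and viewed, and the job is handed in when it is done.

```bash
mkdir -p pics; ls
python3 - <<'E'
from bench import env, kinematics, monitor, eyes, job
import cv2
for n in ["scene","side","wrist"]:
    f=eyes.grab_frame(n); cv2.imwrite(f"pics/{n}0.png",f["frame"][:,:,::-1])
    import numpy as np; np.savez(f"pics/{n}0.npz",**f); print(n,f["mtx"].tolist(),f["view"].round(3).tolist())
print(monitor.sense(), env.hold_point_z)
E
```

```text
pics
scene [[380.32821254232647, 0.0, 330.3422332605999], [0.0, 380.32821254232647, 195.84767201744177], [0.0, 0.0, 1.0]] [[0.067, 0.998, -0.013, -0.116], [0.802, -0.061, -0.594, -0.399], [-0.594, 0.029, -0.804, 1.53], [0.0, 0.0, 0.0, 1.0]]
side [[394.0275005723868, 0.0, 320.1677641685092], [0.0, 394.0275005723868, 198.47494353319559], [0.0, 0.0, 1.0]] [[0.875, -0.484, -0.017, -0.434], [-0.357, -0.62, -0.699, 0.268], [0.328, 0.617, -0.715, 0.811], [0.0, 0.0, 0.0, 1.0]]
wrist [[309.70691628693146, 0.0, 314.84398435768003], [0.0, 309.70691628693146, 195.50439401776688], [0.0, 0.0, 1.0]] [[0.329, 0.944, -0.001, -0.525], [0.913, -0.318, 0.256, -0.032], [0.241, -0.085, -0.967, 0.377], [0.0, 0.0, 0.0, 1.0]]
{'clock': 0.15, 'joints': array([ 1.01158214e+00,  3.13350922e-01,  1.49820119e+00,  2.42105038e-05,
        1.33099397e+00, -2.23412483e-01]), 'qvel': array([ 4.29112728e-04, -7.91050586e-04, -1.65241237e-03, -1.76070906e-04,
       -1.81791424e-03, -8.00273729e-06]), 'joint_efforts': array([ 1.76040397e-03, -4.12367499e+01, -2.59801072e+01, -1.20983973e-04,
        3.18455764e-03, -4.44509368e-06]), 'position': array([0.17290357, 0.49549923, 0.19607459]), 'ee_rot': array([-0.40953237,  0.57684097,  0.40928886,  0.57621208]), 'contact_force': array([0.48891782, 0.36210976, 0.46861101]), 'ft_torque': array([-0.01238951,  0.04594399,  0.00937278]), 'finger_gap': 0.9978925099034334} 0.0187
```

View pics/scene0.png

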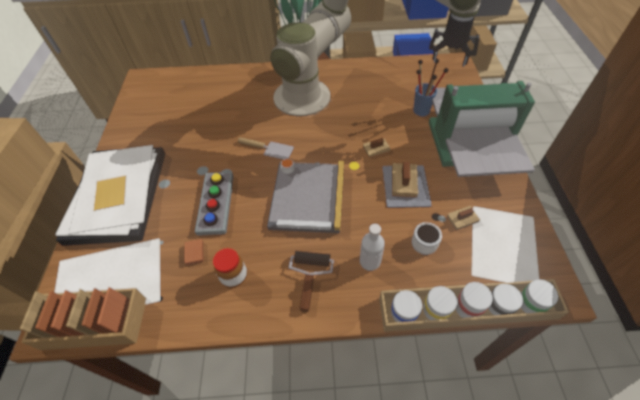

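View pics/side0.png

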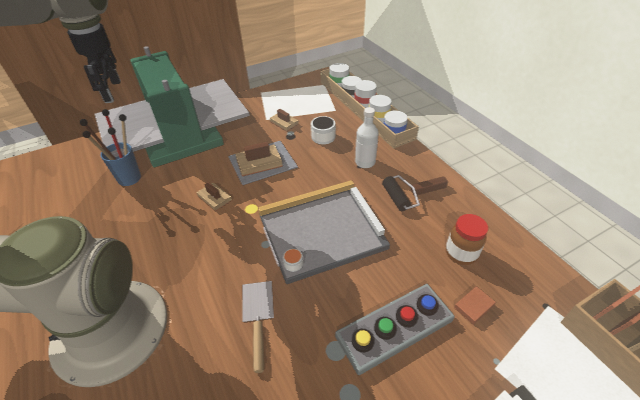

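View pics/wrist0.png

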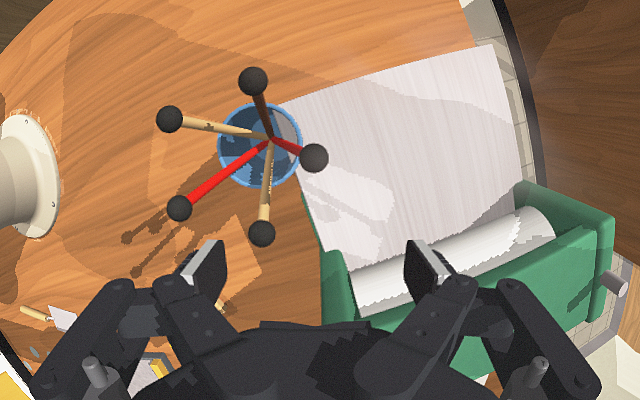

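Scene: console at (213,203), bed (308,196), block candidates at (404,180) on the pad, (377,146) and (463,217) on bare table. The side view shows the same three at (262,158), (213,194) and (284,120). The one on the felt pad is largest and fits. I'll confirm with an enlarged crop and measure by colour.

```bash
cat > h.py <<'E'
import numpy as np, cv2
def load(n): return dict(np.load(f"pics/{n}.npz"))
def ray(f,u,v,fish=False):
    K=f["mtx"];V=f["view"];x=(u-K[0,2])/K[0,0];y=(v-K[1,2])/K[1,1]
    if fish:
        r=np.hypot(x,y);d=np.array([x/r*np.sin(r),y/r*np.sin(r),np.cos(r)]) if r>1e-9 else np.array([0,0,1.])
    else: d=np.array([x,y,1.])
    R=V[:3,:3];o=-R.T@V[:3,3];d=R.T@d;return o,d/np.linalg.norm(d)
def plane(f,u,v,z,fish=False):
    o,d=ray(f,u,v,fish);return o+d*(z-o[2])/d[2]
def proj(f,p,fish=False):
    K=f["mtx"];c=f["view"][:3,:3]@np.asarray(p)+f["view"][:3,3]
    if fish:
        r=np.hypot(c[0],c[1]);t=np.arctan2(r,c[2]);x,y=c[0]/r*t,c[1]/r*t
    else:x,y=c[0]/c[2],c[1]/c[2]
    return np.array([K[0,0]*x+K[0,2],K[1,1]*y+K[1,2]])
def blobs(img,hsvlo,hsvhi,amin=20,roi=None):
    h=cv2.cvtColor(img,cv2.COLOR_RGB2HSV);m=cv2.inRange(h,np.array(hsvlo),np.array(hsvhi))
    if roi: 
        k=np.zeros_like(m);a,b,c,d=roi;k[b:d,a:c]=1;m=m*k
    n,l,s,c=cv2.connectedComponentsWithStats(m);return [(c[i].round(1),s[i].tolist()) for i in range(1,n) if s[i,4]>=amin],m
E
python3 - <<'E'
from h import *
C={"yellow":((22,120,120),(33,255,255)),"green":((45,80,60),(80,255,255)),"red":((0,170,90),(5,255,255)),"blue":((105,120,80),(130,255,255))}
for n,roi in (("scene0",(180,160,245,235)),("side0",(330,280,460,370))):
    f=load(n)
    for c,(a,b) in C.items():
        for cc,s in blobs(f["frame"],a,b,15,roi)[0]: print(n,c,cc,s,plane(f,*cc,0.046).round(4))
a=load("side0")["frame"][:,:,::-1]
cv2.imwrite("pics/c1.png",cv2.resize(a[110:290,180:400],None,fx=3.3,fy=3.3,interpolation=2))
cv2.imwrite("pics/c2.png",cv2.resize(a[270:380,320:480],None,fx=4,fy=4,interpolation=2))
E
```

```text
scene0 yellow [215.8 176.7] [211, 173, 10, 8, 62] [ 0.4331 -0.2824  0.046 ]
scene0 green [213.9 189.9] [209, 185, 11, 10, 74] [ 0.4868 -0.2824  0.046 ]
scene0 red [212.  203.1] [208, 199, 9, 8, 52] [ 0.5379 -0.2823  0.046 ]
scene0 blue [209.3 217.1] [205, 213, 10, 9, 68] [ 0.5891 -0.2843  0.046 ]
side0 yellow [362.6 337.5] [356, 330, 15, 16, 188] [ 0.4283 -0.288   0.046 ]
side0 green [385.3 325.1] [378, 318, 15, 15, 177] [ 0.4799 -0.2886  0.046 ]
side0 red [407.1 312.4] [401, 307, 13, 12, 117] [ 0.5327 -0.2879  0.046 ]
side0 blue [428.2 301.7] [422, 295, 14, 14, 147] [ 0.5838 -0.29    0.046 ]
```

View pics/c1.png

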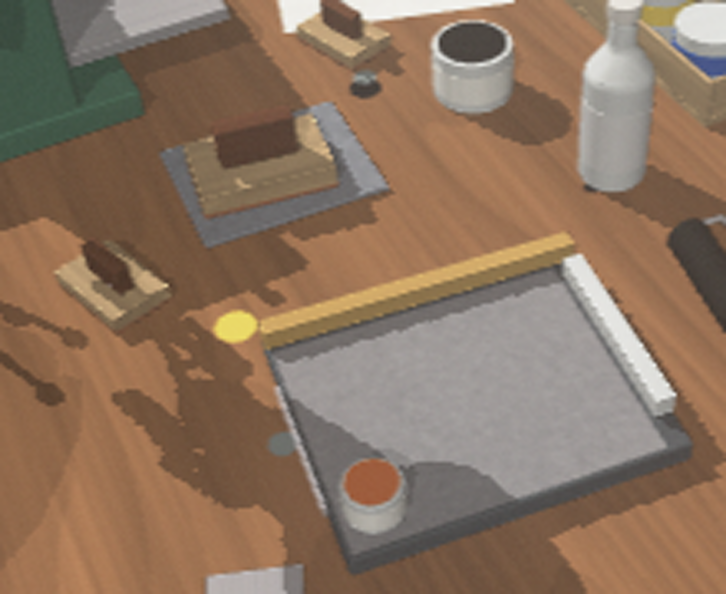

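View pics/c2.png

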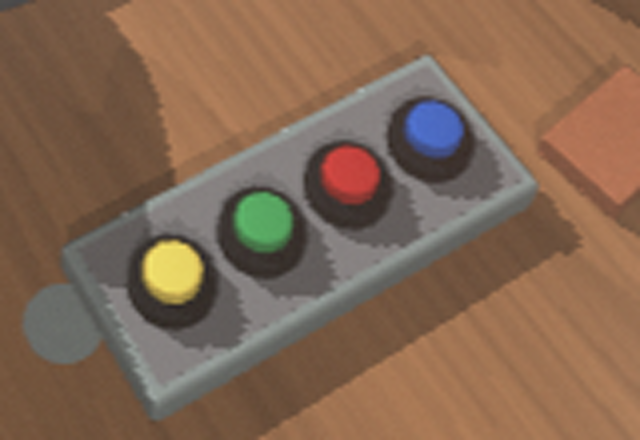

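The crops confirm it: the block on the pad is the largest of the three. The keys in order are yellow, green, red, blue, going away from the robot, about 52 mm apart. Now I'll measure the bed and block from both views while moving over the console for a wrist look.

```bash
cat >> h.py <<'E'
from scipy.spatial.transform import Rotation as Rot
def down(yaw):
    # tool x = -z ; tool z (jaw) = direction at yaw in xy
    x=np.array([0,0,-1.]);z=np.array([np.cos(yaw),np.sin(yaw),0]);y=np.cross(z,x)
    return Rot.from_matrix(np.c_[x,y,z]).as_quat()
def snap(n,name):
    from bench import eyes
    f=eyes.grab_frame(n);cv2.imwrite(f"pics/{name}.png",f["frame"][:,:,::-1]);np.savez(f"pics/{name}.npz",**f);return f
E
python3 - <<'E'
from h import *
from bench import env, kinematics, monitor, eyes
s=monitor.sense(); R=Rot.from_quat(s["ee_rot"]).as_matrix(); print(R.round(2))
p=s["position"]
for yaw in (np.pi/2,-np.pi/2,0,np.pi):
    for q in ([.431,-.285,.2],[.3,.2,.2],[.47,.28,.1]):
        j=kinematics.ik(np.array(q),down(yaw)); print(round(yaw,2),q,None if j is None else np.round(j,2))
E
```

```text
[[-0.   -0.94  0.33]
 [-0.    0.33  0.94]
 [-1.    0.   -0.  ]]
1.57 [0.431, -0.285, 0.2] [-0.81  0.29  1.52 -0.    1.33 -2.38]
1.57 [0.3, 0.2, 0.2] [ 0.26 -0.07  1.92 -0.    1.29 -1.31]
1.57 [0.47, 0.28, 0.1] [ 0.32  0.45  1.56 -0.    1.13 -1.25]
-1.57 [0.431, -0.285, 0.2] [-0.81  0.29  1.52 -0.    1.33  0.76]
-1.57 [0.3, 0.2, 0.2] [ 0.26 -0.07  1.92 -0.    1.29  1.83]
-1.57 [0.47, 0.28, 0.1] [ 0.32  0.45  1.56 -0.    1.13  1.89]
0 [0.431, -0.285, 0.2] [-0.81  0.29  1.52 -0.    1.33 -0.81]
0 [0.3, 0.2, 0.2] [ 0.26 -0.07  1.92 -0.    1.29  0.26]
0 [0.47, 0.28, 0.1] [ 0.32  0.45  1.56 -0.    1.13  0.32]
3.14 [0.431, -0.285, 0.2] [-0.81  0.29  1.52 -0.    1.33  2.33]
3.14 [0.3, 0.2, 0.2] None
3.14 [0.47, 0.28, 0.1] [ 0.32  0.45  1.56 -0.    1.13 -2.82]
```

Run:
```python
from h import *
from bench import env, kinematics, monitor, eyes
p=monitor.sense()["position"]
env.movel([p[0],p[1],.3],velocity=.25)
env.reach([.43,-.285,.2],down(-np.pi/2))
env.close_gripper(40)
s=monitor.sense();print(s["clock"],s["position"],s["contact_force"])
snap("wrist","w1");snap("scene","s1");snap("side","d1")
```

```text
4.3917 [ 0.43000705 -0.28498603  0.19998801] [ 0.23237033 -0.29795034 -0.43145092]
```

View pics/w1.png

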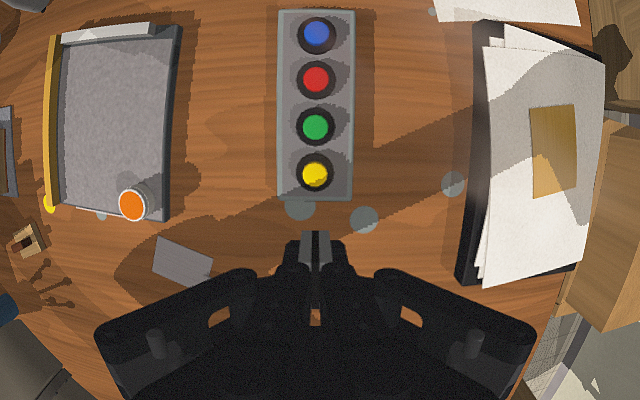

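View pics/s1.png

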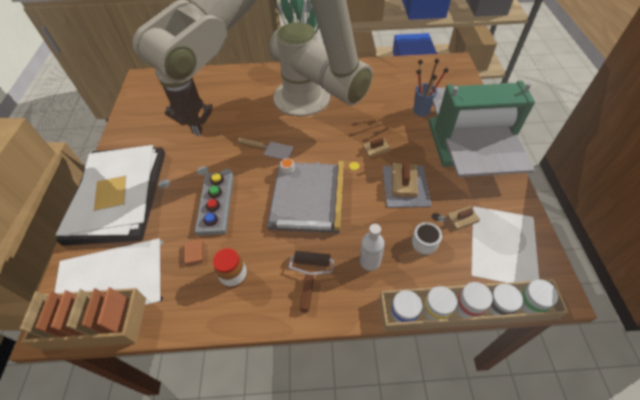

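The wrist view shows blue (316,34), red (316,79), green (315,127) and yellow (315,174) in clear view, with the bed at left. I'll measure from it.

Run:
```python
from h import *
C={"yellow":((22,120,120),(33,255,255)),"green":((45,80,60),(80,255,255)),"red":((0,170,90),(5,255,255)),"blue":((105,120,80),(130,255,255))}
f=load("w1");print("tcp",proj(f,[.43,-.285,.2],True))
for c,(a,b) in C.items():
    for cc,s in blobs(f["frame"],a,b,60,(280,10,350,200))[0]: print(c,cc,s,plane(f,*cc,0.046,True).round(4))
h=cv2.cvtColor(f["frame"],cv2.COLOR_RGB2HSV)
# bed features
g=f["frame"][:,:,::-1]
cv2.imwrite("pics/c3.png",cv2.resize(g[0:240,0:200],None,fx=2.5,fy=2.5,interpolation=2))
s=load("side0")["frame"][:,:,::-1]
cv2.imwrite("pics/c4.png",cv2.resize(s[170:290,240:400],None,fx=5,fy=5,interpolation=2))
```

```text
tcp [315.2016607  223.04147747]
yellow [314.3 173.9] [302, 162, 26, 24, 478] [ 0.4302 -0.2841  0.046 ]
green [315.  126.8] [302, 114, 27, 26, 534] [ 0.4812 -0.2849  0.046 ]
red [315.3  78.9] [303, 67, 26, 25, 493] [ 0.5325 -0.2851  0.046 ]
blue [315.8  32.9] [304, 21, 25, 25, 484] [ 0.5834 -0.2857  0.046 ]
```

View pics/c3.png

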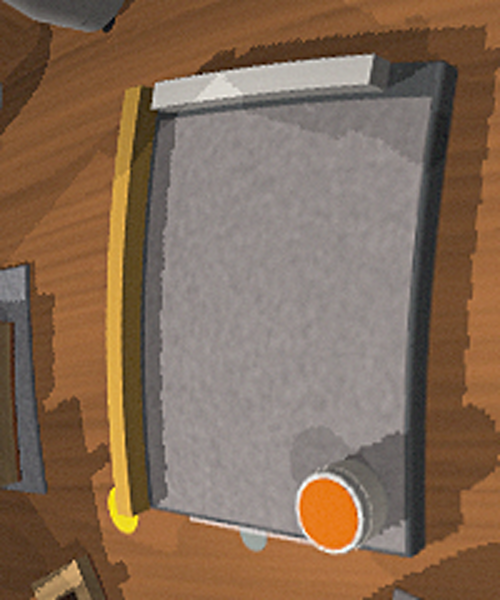

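View pics/c4.png

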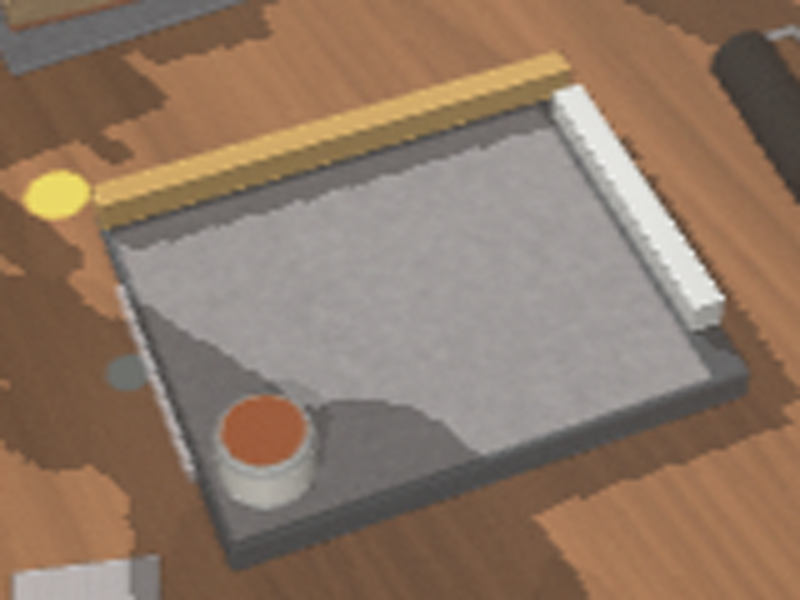

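```bash
python3 - <<'E'
from h import *
from bench import env, kinematics, monitor, eyes
P={"yellow":(.4303,-.2845),"blue":(.5845,-.2862),"green":(.4818,-.2855)}
for k in ("yellow","blue","green"):
    x,y=P[k]
    env.movel([x,y,.075],velocity=.22)
    env.movel([x,y,.053],velocity=.1)
    g=env.movel([x,y,.034],velocity=.035,guard=13)
    s=monitor.sense();print(k,g,s["position"].round(4),s["contact_force"].round(1),round(s["clock"],2))
    if k!="green": snap("wrist","k_"+k)
    env.movel([x,y,.075],velocity=.12)
s=monitor.sense();print(s["clock"],s["contact_force"].round(1))
snap("wrist","k_after")
E
python3 - <<'E'
import cv2,numpy as np
a=[cv2.imread(f"pics/k_{k}.png")[0:260,170:470] for k in("yellow","blue")]
cv2.imwrite("pics/kk.png",np.hstack(a))
E
```

```text
yellow False [ 0.4304 -0.2846  0.034 ] [ 0.4  0.2 -0.1] 6.32
blue False [ 0.5846 -0.2863  0.0341] [ 0.3  0.1 -0.3] 8.77
green False [ 0.4818 -0.2856  0.0341] [-0.1 -0.6 -0.1] 10.98
11.475 [-1.   0.6  0.2]
```

View pics/kk.png

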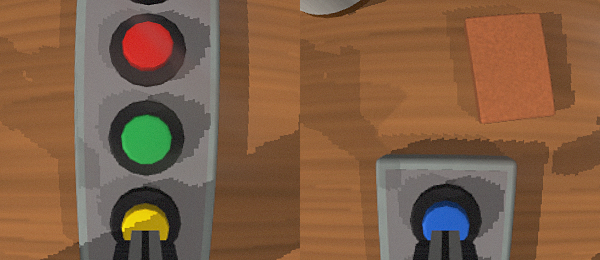

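No contact force at z=0.034, so the fingers apparently never touched the keys, which should top out at 0.046. I'll look before going on.

Run:
```python
from h import *
from bench import env, monitor
s=monitor.sense();print(s["position"],s["finger_gap"],s["joints"])
f=snap("side","d2");print(proj(f,s["position"]))
f2=snap("scene","s2");print(proj(f2,s["position"]))
w=load("k_after");print(proj(w,s["position"],True))
a=f["frame"][210:380,300:500][:,:,::-1];b=f2["frame"][100:270,130:330][:,:,::-1]
cv2.imwrite("pics/c5.png",np.hstack([cv2.resize(a,(400*1,340)),cv2.resize(b,(400,340))]))
```

```text
[ 0.48144812 -0.2851996   0.07427409] 0.0005774142684615996 [-7.44170500e-01  5.10111750e-01  1.54607318e+00  2.91532184e-05
  1.08655860e+00  8.26662256e-01]
[386.42544728 316.15214672]
[210.81139605 183.02764958]
[314.90605966 223.12633095]
```

View pics/c5.png

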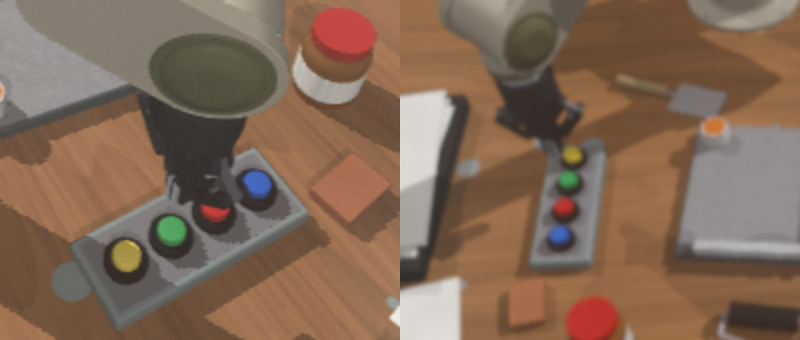

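View pics/k_after.png

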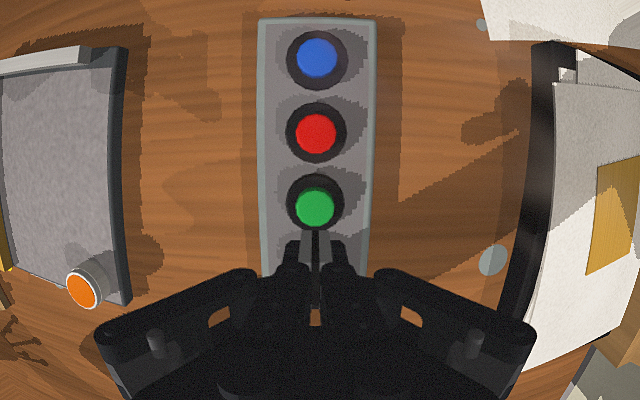

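The shown fingertip doesn't match the projected TCP in either fixed view. I'll enlarge both and triangulate the true tip.

Run:
```python
from h import *
p=np.array([0.4814,-.2852,.0743])
out=[]
for n in("d2","s2"):
    f=load(n);u=proj(f,p).astype(int);a=f["frame"][u[1]-45:u[1]+35,u[0]-40:u[0]+40][:,:,::-1].copy();a=cv2.resize(a,(400,400),interpolation=2)
    print(n,u-[40,45]); out.append(cv2.convertScaleAbs(a,alpha=1.5,beta=20))
cv2.imwrite("pics/c6.png",np.hstack(out))
```

```text
d2 [346 271]
s2 [170 138]
```

View pics/c6.png

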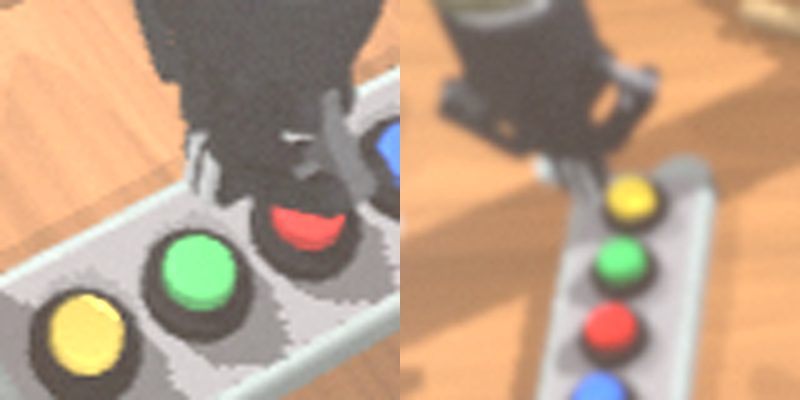

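Run:
```python
from h import *
def tri(a,ua,b,ub):
    o1,d1=ray(a,*ua);o2,d2=ray(b,*ub);A=np.c_[d1,-d2];t=np.linalg.lstsq(A,o2-o1,rcond=None)[0]
    p,q=o1+t[0]*d1,o2+t[1]*d2;return (p+q)/2,np.linalg.norm(p-q)
s,d=load("s2"),load("d2")
print(tri(d,(406,311),s,(209,178)))
# keys by triangulation in t0
s,d=load("scene0"),load("side0")
for a,b in (((362.6,337.5),(215.8,176.7)),((385.3,325.1),(213.9,189.9)),((428.2,301.7),(209.3,217.1))): print(tri(d,a,s,b))
for n in("w1","k_after"):
    w=load(n);C=-w["view"][:3,:3].T@w["view"][:3,3];print(n,C)
```

```text
(array([ 0.49780471, -0.29341127,  0.10792952]), np.float64(0.030263727173946826))
(array([ 0.42937431, -0.28513304,  0.04080595]), np.float64(0.00226747965818409))
(array([ 0.48202018, -0.28543374,  0.03925833]), np.float64(0.0017894089848555694))
(array([ 0.58607486, -0.28709998,  0.04070947]), np.float64(0.0022701143610993684))
w1 [ 0.49456409 -0.28483234  0.37623424]
k_after [ 0.54625369 -0.28521644  0.25099183]
```

The finger tips show at wrist row ≈231, against 223 projected for the TCP. That puts the real tips about 14 mm higher than the TCP (≈0.048 at my lowest point), just short of the keys. Nothing was pressed. I'll repeat, deeper, under guard.

```bash
python3 - <<'E'
from h import *
from bench import env, kinematics, monitor, eyes
P={"yellow":(.4303,-.2845)}
x,y=P["yellow"]
env.movel([x,y,.075],velocity=.2)
env.movel([x,y,.036],velocity=.1)
g=env.movel([x,y,.015],velocity=.03,guard=12)
s=monitor.sense();print(g,s["position"].round(4),s["contact_force"].round(1),s["ft_torque"].round(2),round(s["clock"],2))
snap("wrist","k2_yellow");snap("side","k2d_yellow")
E
python3 - <<'E'
import cv2,numpy as np
a=cv2.imread("pics/k2_yellow.png")[0:260,170:470];b=cv2.imread("pics/k2d_yellow.png")[240:370,300:450]
cv2.imwrite("pics/kk2.png",np.hstack([a,cv2.resize(b,(300,260))]))
E
```

```text
False [ 0.4304 -0.2846  0.0151] [-0.1 -0.2 -0.2] [-0.04 -0.05 -0.01] 13.43
```

View pics/kk2.png

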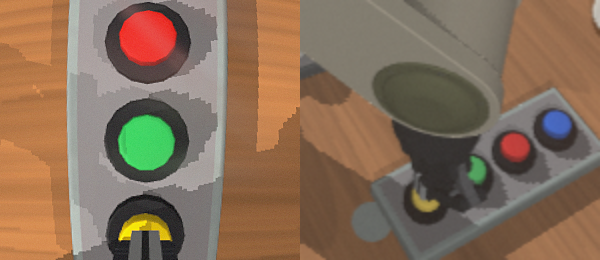

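Run:
```python
from h import *
C={"yellow":((22,120,120),(33,255,255)),"green":((45,80,60),(80,255,255)),"red":((0,170,90),(5,255,255)),"blue":((105,120,80),(130,255,255))}
for n in("w1","k_after","k2_yellow"):
  f=load(n);print(n,-f["view"][:3,:3].T@f["view"][:3,3])
  for c,(a,b) in C.items():
    for cc,s in blobs(f["frame"],a,b,60,(280,0,350,235))[0]: print(c,cc,s,plane(f,*cc,0.046,True).round(4))
f=load("k2_yellow");print("tcp",proj(f,[.4304,-.2846,.0151],True))
cv2.imwrite("pics/c7.png",cv2.resize(f["frame"][150:300,240:390][:,:,::-1],None,fx=4,fy=4,interpolation=2))
cv2.imwrite("pics/c8.png",cv2.resize(load("k2d_yellow")["frame"][260:360,300:420][:,:,::-1],None,fx=6,fy=6,interpolation=2))
```

```text
w1 [ 0.49456409 -0.28483234  0.37623424]
yellow [314.3 173.9] [302, 162, 26, 24, 478] [ 0.4302 -0.2841  0.046 ]
green [315.  126.8] [302, 114, 27, 26, 534] [ 0.4812 -0.2849  0.046 ]
red [315.3  78.9] [303, 67, 26, 25, 493] [ 0.5325 -0.2851  0.046 ]
blue [315.8  32.9] [304, 21, 25, 25, 484] [ 0.5834 -0.2857  0.046 ]
k_after [ 0.54625369 -0.28521644  0.25099183]
green [314.4 206.6] [295, 187, 40, 40, 1248] [ 0.4833 -0.2848  0.046 ]
red [315.5 133.5] [296, 114, 41, 40, 1248] [ 0.5335 -0.2856  0.046 ]
blue [316.2  57.6] [296, 38, 41, 40, 1285] [ 0.5842 -0.286   0.046 ]
k2_yellow [ 0.49491946 -0.28436894  0.19135976]
yellow [314.4 224.5] [289, 213, 51, 22, 679] [ 0.4409 -0.2841  0.046 ]
green [316. 142.] [287, 114, 59, 57, 2577] [ 0.4819 -0.2849  0.046 ]
red [317.1  37.2] [289, 10, 58, 56, 2424] [ 0.5319 -0.2854  0.046 ]
tcp [315.25154964 223.010188  ]
```

View pics/c7.png

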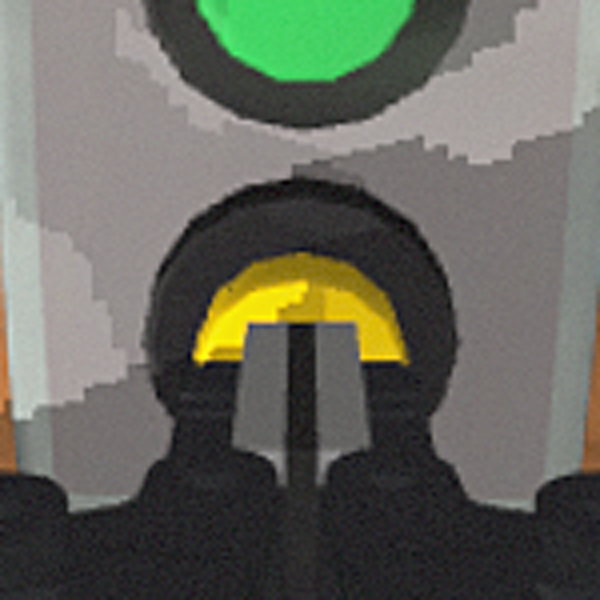

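View pics/c8.png

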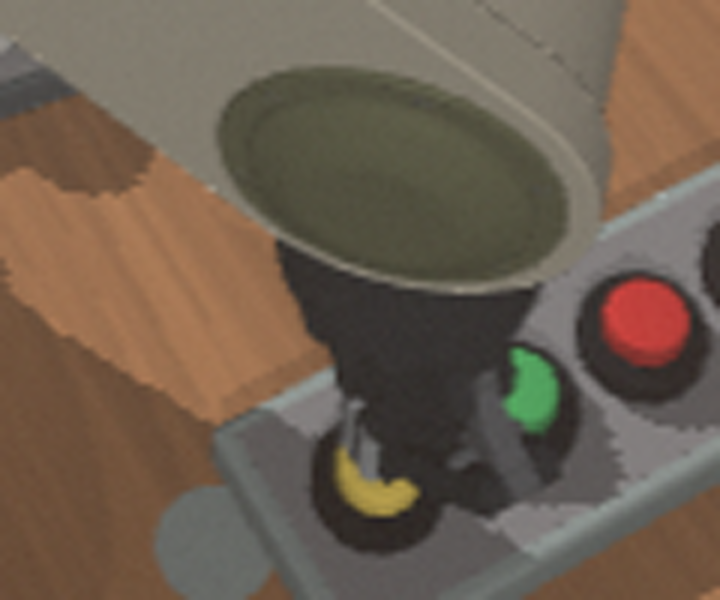

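Run:
```python
from h import *
f=load("k2_yellow")
for z in (.015,.025,.035,.045,.055):
    print(z,[proj(f,[.4304+dx,-.2846,z],True).round(1).tolist() for dx in(0,.011)])
print((proj(f,[.4304,-.2746,.046],True)-proj(f,[.4304,-.2946,.046],True)))
from bench import monitor
s=monitor.sense();print(s["joint_efforts"].round(2),s["contact_force"])
```

```text
0.015 [[315.3, 223.0], [315.3, 205.6]]
0.025 [[315.3, 228.9], [315.3, 210.7]]
0.035 [[315.3, 235.5], [315.3, 216.5]]
0.045 [[315.3, 242.9], [315.3, 222.9]]
0.055 [[315.3, 251.2], [315.4, 230.2]]
[-3.90542439e+01 -1.54379720e-02]
[-1.000e-02 -4.401e+01 -1.974e+01 -0.000e+00  0.000e+00 -0.000e+00] [-0.59776692  0.66051252  0.66347215]
```

Geometry now says the visible tip is about 30–40 mm above the reported TCP, and the key is plainly still up: its full side wall shows. I'll keep descending slowly under guard.

```bash
python3 - <<'E'
from h import *
from bench import env, kinematics, monitor, eyes
x,y=.4303,-.2845
g=env.movel([x,y,-.012],velocity=.03,guard=10)
s=monitor.sense();print(g,s["position"].round(4),s["contact_force"].round(1),s["ft_torque"].round(2),round(s["clock"],2),s["finger_gap"])
snap("wrist","k3")
snap("side","k3d")
E
python3 - <<'E'
import cv2,numpy as np
a=cv2.imread("pics/k3.png")[100:300,240:390];b=cv2.imread("pics/k3d.png")[260:360,300:400]
cv2.imwrite("pics/kk3.png",np.hstack([cv2.resize(a,(375,500)),cv2.resize(b,(420,500))]))
E
```

```text
True [ 0.4305 -0.2847  0.0052] [-1.9  2.   9. ] [0.32 0.42 0.02] 14.03 -0.0007963859849481652
```

View pics/kk3.png

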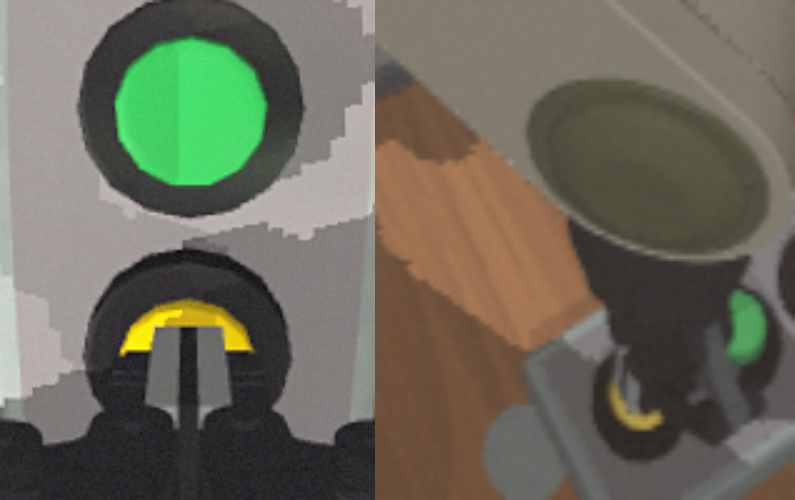

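Contact at TCP z=0.005 with 9 N. With the key bottom at 0.040, the true tips sit ~35 mm above the reported TCP, so I'll use that offset from now on. The side wall of the yellow key is now short, so it is down. I'll press slightly harder to be sure, then do blue and green.

Run:
```python
from h import *
from bench import env, kinematics, monitor, eyes
P={"yellow":(.4303,-.2845),"blue":(.5848,-.2862),"green":(.4822,-.2852)}
def st(k,g):
    s=monitor.sense();print(k,g,s["position"].round(4),s["contact_force"].round(1),round(s["clock"],2))
x,y=P["yellow"]
g=env.movel([x,y,-.002],velocity=.03,guard=8);env.hold(.15);st("yellow",g)
env.movel([x,y,.035],velocity=.15)
for k in ("blue","green"):
    x,y=P[k]
    env.movel([x,y,.035],velocity=.2)
    env.movel([x,y,.018],velocity=.1)
    g=env.movel([x,y,-.012],velocity=.03,guard=15)
    env.hold(.15);st(k,g)
    snap("wrist","k4_"+k)
    env.movel([x,y,.035],velocity=.15)
st("end",0)
a=[cv2.imread(f"pics/k4_{k}.png")[60:300,220:410] for k in("blue","green")]
cv2.imwrite("pics/kk4.png",cv2.resize(np.hstack(a),None,fx=2,fy=2))
```

```text
yellow True [ 0.4306 -0.2848  0.005 ] [-5.5  4.7 18.3] 14.48
blue True [ 0.5852 -0.2865  0.0052] [-2.5  1.8  9. ] 16.82
green True [ 0.4826 -0.2855  0.0052] [-2.8  2.3 11.2] 18.93
end 0 [ 0.4823 -0.2853  0.0348] [-0.2  0.1  0.5] 19.33
```

View pics/kk4.png

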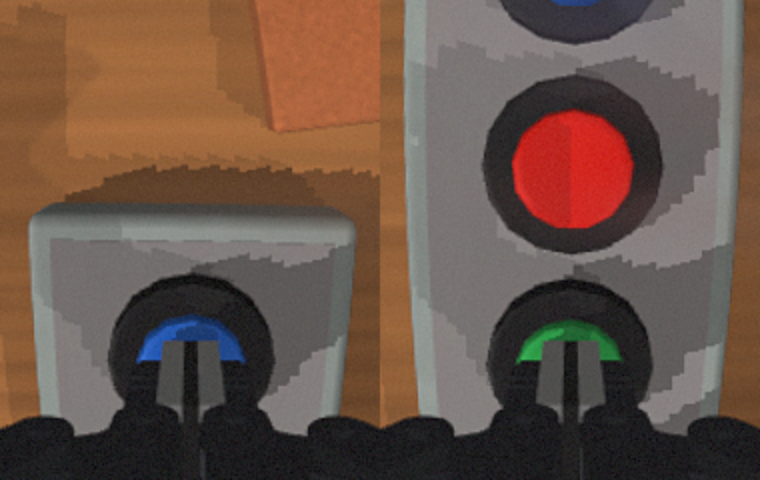

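All three keys bottomed at the same height (TCP 0.005) with 9–18 N, and each springs back up after. Next are the rough bed and block positions, then a wrist look at each.

Run:
```python
from h import *
d=load("side0");s=load("scene0")
for n,u in {"brassL":(261,215.6),"brassR":(350.2,190.6),"aluEnd":(379,236)}.items(): print(n,plane(d,*u,.02).round(4))
for n,u in {"padblock side slabtopcentre":(180+262/3.3,110+160/3.3)}.items(): print(n,plane(d,*u,.03).round(4))
print(plane(s,404,190,.03).round(4)); print("bottle",plane(d,366,162,0),"jar",plane(d,466,250,0))
from bench import kinematics
for yaw in(-np.pi/2,np.pi/2,-np.pi/2+.1): print(kinematics.ik(np.array([.42,.27,.15]),down(yaw)))
```

```text
brassL [0.3891 0.1158 0.02  ]
brassR [0.6319 0.0798 0.02  ]
aluEnd [ 0.6094 -0.0862  0.02  ]
padblock side slabtopcentre [0.4695 0.3143 0.03  ]
[0.5206 0.3162 0.03  ]
bottle [0.74767619 0.17561007 0.        ] jar [ 7.74408841e-01 -2.10907833e-01 -1.11022302e-16]
[ 3.36251784e-01  2.99102047e-01  1.64312702e+00 -4.44089210e-16
  1.19936359e+00  1.90704811e+00]
[ 3.36251784e-01  2.99102047e-01  1.64312702e+00 -4.44089210e-16
  1.19936359e+00 -1.23454454e+00]
[ 3.36251784e-01  2.99102047e-01  1.64312702e+00 -4.44089210e-16
  1.19936359e+00  1.80704811e+00]
```

Run:
```python
from h import *
from bench import env, kinematics, monitor, eyes
env.movel([.46,-.26,.12],velocity=.25)
env.reach([.44,.02,.16],down(-np.pi/2-.147))
snap("wrist","wbed");env.release()
env.reach([.42,.31,.14],down(-np.pi/2-.147))
snap("wrist","wblk");print(monitor.sense()["clock"])
```

```text
22.95
```

View pics/wbed.png

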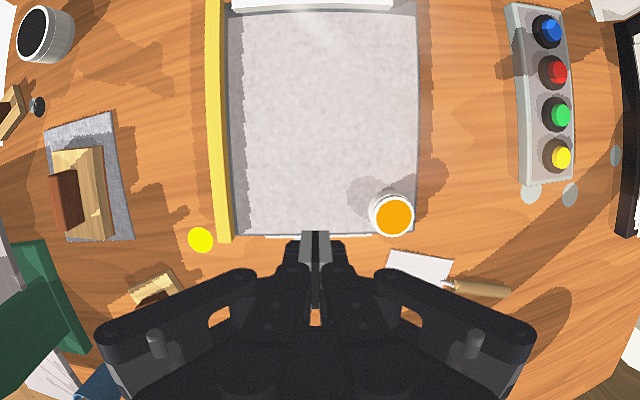

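View pics/wblk.png

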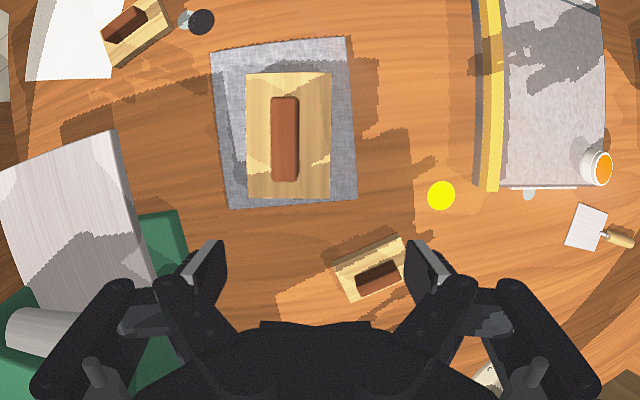

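The wrist view shows the block on the pad, handle at (285,139), nearly aligned with the tool; the two small lookalikes are at (138,32) and (370,270). I'll measure its slab and handle on their planes and check the sizes.

```bash
cat > m.py <<'E'
from h import *
def rect(f,m,z,roi):
    k=np.zeros_like(m);a,b,c,d=roi;k[b:d,a:c]=m[b:d,a:c]
    k=cv2.morphologyEx(k,cv2.MORPH_CLOSE,np.ones((5,5)));k=cv2.morphologyEx(k,cv2.MORPH_OPEN,np.ones((5,5)))
    cs=max(cv2.findContours(k,cv2.RETR_EXTERNAL,cv2.CHAIN_APPROX_NONE)[0],key=cv2.contourArea)
    P=np.array([plane(f,u,v,z,True)[:2] for u,v in cs[:,0]],np.float32)
    r=cv2.minAreaRect(P*1000);return r,cs
E
python3 - <<'E'
from m import *
f=load("wblk");h=cv2.cvtColor(f["frame"],cv2.COLOR_RGB2HSV)
for p in((285,139),(255,100),(255,180),(320,120),(300,85),(235,70),(310,170)): print(p,h[p[1],p[0]])
hm=cv2.inRange(h,np.array((0,80,40)),np.array((14,255,190)))
r,c1=rect(f,hm,.070,(262,88,306,190));print("handle top",r)
sm=cv2.inRange(h,np.array((0,60,60)),np.array((40,255,255)))
r2,c2=rect(f,sm,.030,(225,65,345,205));print("slab",r2)
o=f["frame"][:,:,::-1].copy();cv2.drawContours(o,[c1],-1,(0,255,0),1);cv2.drawContours(o,[c2],-1,(255,0,0),1)
cv2.imwrite("pics/c9.png",cv2.resize(o[30:220,190:380],None,fx=3,fy=3,interpolation=0))
E
```

```text
(285, 139) [  9 148 169]
(255, 100) [ 19 110 229]
(255, 180) [ 17 111 184]
(320, 120) [ 17 114 205]
(300, 85) [ 24  90 251]
(235, 70) [132   7 183]
(310, 170) [ 17 112 193]
handle top ((468.5653991699219, 326.5610046386719), (23.036991119384766, 68.6961441040039), 81.2564926147461)
slab ((465.6610412597656, 328.360595703125), (79.82433319091797, 124.96739959716797), 80.96994018554688)
```

View pics/c9.png

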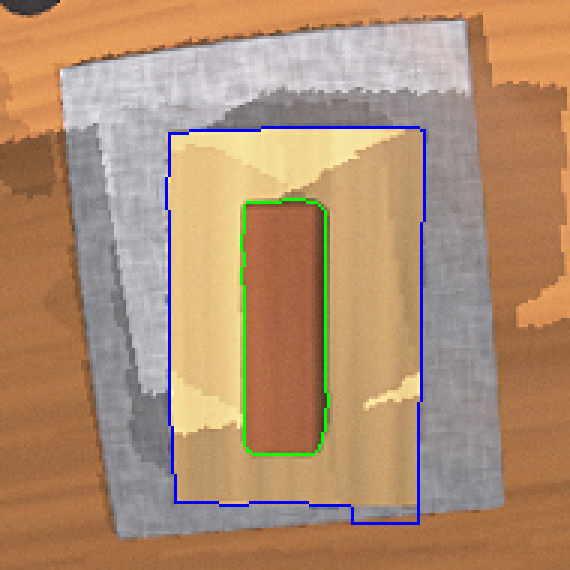

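Run:
```python
from h import *
f=load("wbed");h=cv2.cvtColor(f["frame"],cv2.COLOR_RGB2HSV)
cv2.imwrite("pics/c10.png",cv2.resize(f["frame"][0:250,190:430][:,:,::-1],None,fx=2.4,fy=2.4,interpolation=2))
for r in(30,80,130,180,220): print(r,[(c,h[r,c].tolist()) for c in range(200,262,3)])
```

```text
30 [(200, [13, 155, 194]), (203, [12, 151, 192]), (206, [26, 145, 248]), (209, [26, 144, 246]), (212, [26, 148, 246]), (215, [25, 148, 246]), (218, [27, 141, 255]), (221, [18, 154, 146]), (224, [17, 77, 120]), (227, [20, 7, 103]), (230, [10, 19, 164]), (233, [6, 16, 158]), (236, [9, 16, 160]), (239, [5, 19, 162]), (242, [8, 19, 157]), (245, [4, 8, 224]), (248, [3, 11, 224]), (251, [8, 14, 222]), (254, [3, 11, 228]), (257, [15, 14, 216]), (260, [14, 13, 221])]
80 [(200, [14, 151, 197]), (203, [12, 159, 196]), (206, [27, 153, 248]), (209, [26, 145, 247]), (212, [26, 150, 246]), (215, [26, 146, 246]), (218, [27, 148, 253]), (221, [18, 163, 142]), (224, [20, 110, 127]), (227, [90, 14, 89]), (230, [3, 16, 156]), (233, [5, 18, 152]), (236, [5, 18, 159]), (239, [3, 16, 155]), (242, [4, 17, 213]), (245, [6, 17, 213]), (248, [8, 13, 219]), (251, [12, 15, 217]), (254, [9, 12, 220]), (257, [7, 10, 224]), (260, [8, 9, 220])]
130 [(200, [12, 152, 211]), (203, [14, 155, 207]), (206, [11, 158, 205]), (209, [27, 142, 247]), (212, [27, 144, 247]), (215, [26, 145, 247]), (218, [26, 147, 246]), (221, [
[... 535 characters left out ...]
[113, 10, 101]), (233, [175, 11, 134]), (236, [6, 16, 158]), (239, [8, 12, 167]), (242, [7, 14, 165]), (245, [175, 18, 159]), (248, [7, 10, 232]), (251, [3, 10, 220]), (254, [4, 9, 220]), (257, [0, 10, 224]), (260, [6, 11, 226])]
220 [(200, [14, 150, 230]), (203, [14, 151, 231]), (206, [14, 156, 230]), (209, [14, 157, 215]), (212, [13, 151, 214]), (215, [24, 149, 247]), (218, [27, 146, 247]), (221, [26, 152, 246]), (224, [26, 148, 246]), (227, [26, 144, 251]), (230, [18, 165, 133]), (233, [16, 102, 128]), (236, [68, 12, 86]), (239, [8, 17, 163]), (242, [8, 18, 159]), (245, [13, 15, 152]), (248, [7, 15, 157]), (251, [3, 11, 226]), (254, [8, 9, 220]), (257, [13, 14, 216]), (260, [7, 10, 223])]
```

View pics/c10.png

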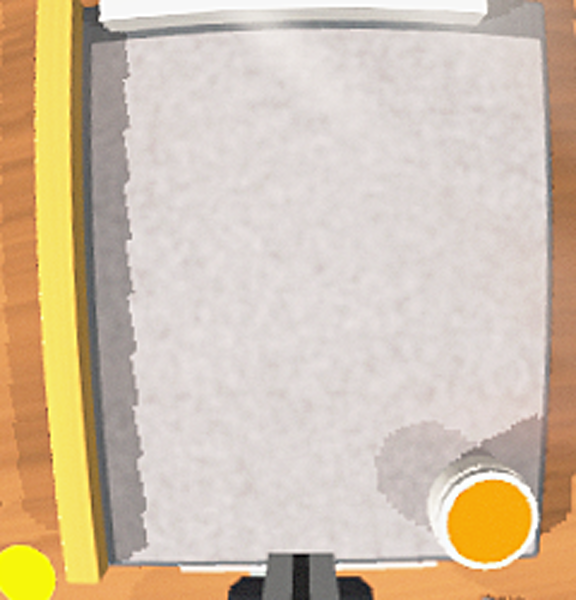

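Run:
```python
from h import *
f=load("wbed");h=cv2.cvtColor(f["frame"],cv2.COLOR_RGB2HSV)
m=cv2.inRange(h,np.array((23,110,232)),np.array((32,255,255)))
I=[];O=[]
for r in range(15,225,4):
    c=np.where(m[r,195:240])[0]+195
    I.append(plane(f,c.max()+.5,r,.038,True)[:2]);O.append(plane(f,c.min()-.5,r,.038,True)[:2])
def line(P):
    vx,vy,x,y=cv2.fitLine(np.array(P,np.float32),cv2.DIST_HUBER,0,.001,.001).ravel();d=np.array([vx,vy])*np.sign(vx);return d,np.array([x,y])
d,c=line(I);d2,c2=line(O);n=np.array([-d[1],d[0]])
print("inner",np.degrees(np.arctan2(d[1],d[0])),c,"outer",np.degrees(np.arctan2(d2[1],d2[0])),"width",(c2-c)@n)
# alu: per column, V profile
for col in(240,290,340,385): print(col,[f["frame"][r,col].mean().astype(int) for r in range(0,22)])
```

```text
inner -7.3376784 [0.509951   0.10288879] outer -7.3653793 width 0.014825697
240 [np.int64(246), np.int64(246), np.int64(247), np.int64(247), np.int64(247), np.int64(247), np.int64(249), np.int64(254), np.int64(191), np.int64(197), np.int64(198), np.int64(200), np.int64(198), np.int64(137), np.int64(91), np.int64(94), np.int64(111), np.int64(162), np.int64(158), np.int64(156), np.int64(156), np.int64(156)]
290 [np.int64(247), np.int64(247), np.int64(248), np.int64(250), np.int64(219), np.int64(223), np.int64(224), np.int64(221), np.int64(225), np.int64(197), np.int64(170), np.int64(168), np.int64(155), np.int64(228), np.int64(220), np.int64(218), np.int64(213), np.int64(213), np.int64(213), np.int64(216), np.int64(215), np.int64(214)]
340 [np.int64(247), np.int64(249), np.int64(255), np.int64(190), np.int64(206), np.int64(207), np.int64(201), np.int64(210), np.int64(175), np.int64(130), np.int64(134), np.int64(123), np.int64(221), np.int64(212), np.int64(215), np.int64(213), np.int64(214), np.int64(215), np.int64(215), np.int64(213), np.int64(210), np.int64(204)]
385 [np.int64(246), np.int64(246), np.int64(246), np.int64(248), np.int64(251), np.int64(207), np.int64(218), np.int64(216), np.int64(217), np.int64(216), np.int64(200), np.int64(178), np.int64(180), np.int64(185), np.int64(226), np.int64(221), np.int64(220), np.int64(221), np.int64(221), np.int64(223), np.int64(224), np.int64(222)]
```

Run:
```python
from h import *
f=load("wbed")
P=np.array([plane(f,u,v,.038,True)[:2] for u,v in((240,7.5),(290,3.5),(340,2.5),(385,4.5))])
B=np.array([plane(f,u,v,.020,True)[:2] for u,v in((240,12.7),(290,8.7),(340,7.8),(385,9.8))])
for q in(P,B):
    v=q[-1]-q[0];print("alu dir",np.degrees(np.arctan2(v[1],v[0]))+90,q.round(4).tolist())
yaw=np.radians(-7.4);ex=np.array([np.cos(yaw),np.sin(yaw)]);ey=np.array([-ex[1],ex[0]])
c=np.array([.50995,.10289])
ax=np.mean(np.r_[P,B]@ex);by=c@ey
corner=ax*ex+by*ey;print("corner",corner,"block target",corner-.06*ex-.04*ey,"bed centre",corner-.114*ex-.094*ey)
# check vs side & small tin
d=load("side0");print(proj(d,[*corner,.02]))
```

```text
alu dir -7.2701807794502145 [[0.6241, 0.0662], [0.6179, 0.0172], [0.6119, -0.0306], [0.6062, -0.0746]]
alu dir -7.321388702978879 [[0.6253, 0.0703], [0.6188, 0.0185], [0.6124, -0.0321], [0.6062, -0.0786]]
corner [0.62745737 0.08762846] block target [0.56280528 0.05568935] bed centre [0.50230007 0.00909407]
[347.22737832 189.39903469]
```

Bed yaw is −7.3° with both stops agreeing; the corner is at about (0.627, 0.088) and reprojects within 3 px in the side view. The block is at (0.468, 0.327), yaw −8.8°. Now to grasp.

Run:
```python
from h import *
from bench import env, kinematics, monitor, eyes
q=down(-np.pi/2-.152)
env.reach([.468,.327,.05],q)
g=env.movel([.468,.327,.001],velocity=.1,guard=6)
s=monitor.sense();print(g,s["position"].round(4),s["contact_force"].round(1))
snap("wrist","g1")
if not g:
    env.close_gripper(60)
    s=monitor.sense();print(s["finger_gap"],s["position"].round(4),s["contact_force"].round(1),s["clock"])
    snap("wrist","g2")
a=[cv2.imread(f"pics/{k}.png")[100:400,170:470] for k in("g1","g2")]
cv2.imwrite("pics/g12.png",cv2.resize(np.hstack(a),None,fx=1.3,fy=1.3))
```

```text
False [0.4684 0.3272 0.0019] [ 0.3  0.1 -0.2]
0.24876806386386882 [0.4682 0.3271 0.0012] [ 0.5 -0.   2.5] 24.7333
```

View pics/g12.png

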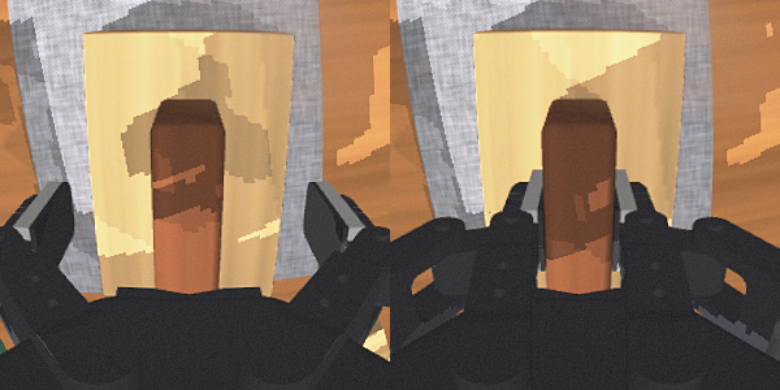

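Grip gap is ≈21 mm, matching the 22 mm handle, with the pads centred. Lift and carry to just short of the corner.

Run:
```python
from h import *
from bench import env, kinematics, monitor, eyes
yaw=-.128;ex=np.array([np.cos(yaw),np.sin(yaw)]);ey=np.array([-ex[1],ex[0]])
env.movel([.468,.327,.085],velocity=.15)
s=monitor.sense();print("lift",s["finger_gap"],s["contact_force"].round(1))
t=np.array([.5628,.0557])-.020*ex-.018*ey
env.reach([*t,.085],down(-np.pi/2+yaw))
env.movel([*t,.025],velocity=.15)
snap("wrist","p1");
g=env.movel([*t,.008],velocity=.03,guard=5)
s=monitor.sense();print(g,s["position"].round(4),s["contact_force"].round(1),s["ft_torque"].round(2),s["finger_gap"],s["clock"])
snap("wrist","p2")
```

```text
lift 0.24773034590778636 [-0.8 -0.  -2.9]
True [0.5412 0.0404 0.015 ] [0.5 0.2 2.7] [-0.05 -0.06  0.01] 0.24890820001238678 27.6417
```

View pics/p2.png

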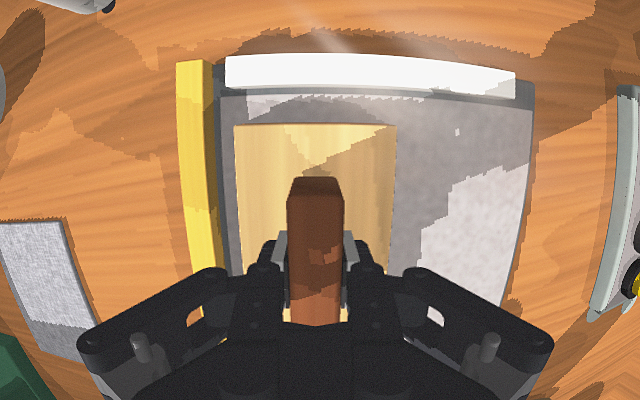

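Touchdown was at TCP z=0.015 as predicted, block flat on the face and short of both stops (slab left edge ≈ col 235 vs brass, front edge row 125 vs aluminium 95). Now push in under guard, y then x.

Run:
```python
from h import *
from bench import env, kinematics, monitor, eyes
yaw=-.128;ex=np.array([np.cos(yaw),np.sin(yaw)]);ey=np.array([-ex[1],ex[0]])
def st(k,g):
    s=monitor.sense();F=s["contact_force"];p=s["position"]
    print(k,g,p.round(4),"F bed xyz",round(F[:2]@ex,1),round(F[:2]@ey,1),F[2].round(1),"T",s["ft_torque"].round(2),"bed",np.round([p[:2]@ex,p[:2]@ey],4),round(s["clock"],2));return p
p=st("start",0)
g=env.movel([*(p[:2]+.035*ey),p[2]],velocity=.03,guard=8);p=st("y",g)
g=env.movel([*(p[:2]+.035*ex+.0*ey),p[2]],velocity=.03,guard=8);p=st("x",g)
snap("wrist","p3")
```

```text
start 0 [0.5411 0.0404 0.015 ] F bed xyz 1.2 0.5 3.6 T [-0.04 -0.07 -0.06] bed [0.5316 0.1091] 27.69
y True [0.5433 0.0578 0.015 ] F bed xyz -0.9 -2.7 4.1 T [-0.32  0.09 -0.03] bed [0.5314 0.1267] 28.38
x True [0.5628 0.0553 0.0151] F bed xyz -2.3 -0.5 5.6 T [0.05 0.12 0.01] bed [0.5511 0.1267] 29.12
```

View pics/p3.png

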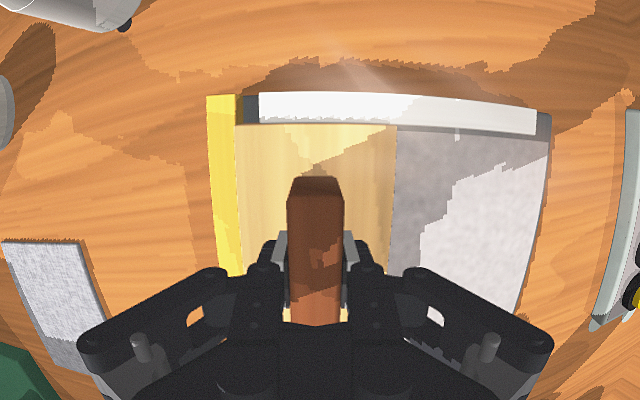

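The block arrived at (0.5628, 0.0553) against the predicted (0.5628, 0.0557); both edges look closed. Now build up steady force on both stops with small guarded overshoots.

```bash
cat > push.py <<'E'
from h import *
from bench import env, kinematics, monitor, eyes
yaw=-.128;ex=np.array([np.cos(yaw),np.sin(yaw)]);ey=np.array([-ex[1],ex[0]])
def st(k,g):
    s=monitor.sense();F=s["contact_force"];p=s["position"]
    print(k,g,p.round(4),"F bed xyz",round(F[:2]@ex,1),round(F[:2]@ey,1),F[2].round(1),"T",s["ft_torque"].round(2),"bed",np.round([p[:2]@ex,p[:2]@ey],4),round(s["clock"],2),round(s["finger_gap"],3));return p
E
python3 - <<'E'
from push import *
p0=st("start",0);z=.0150
for a in (.0015,.003):
    g=env.movel([*(p0[:2]+a*(ex+ey)),z],velocity=.02,guard=25);env.hold(.3);st(a,g)
E
```

```text
start 0 [0.5628 0.0553 0.0151] F bed xyz -2.6 0.0 5.3 T [0.07 0.13 0.04] bed [0.5511 0.1267] 29.17 0.248
0.0015 True [0.5627 0.0552 0.0153] F bed xyz -1.1 -0.7 5.8 T [ 0.04 -0.07 -0.11] bed [0.551  0.1266] 29.68 0.248
0.003 True [0.5625 0.0551 0.0155] F bed xyz -2.5 -1.5 6.0 T [-0.03 -0.01 -0.17] bed [0.5509 0.1265] 30.19 0.25
```

Guarded stops relax to near zero force, since the arm holds the stopped pose. I'll use small unguarded overshoots and read the settled force.

Run:
```python
from push import *
b=.5511*ex+.1267*ey;z=.0152
for a in (.0003,.0008,.0014):
    env.movel([*(b+a*(ex+ey)),z],velocity=.01);env.hold(.2);p=st(a,0)
    F=monitor.sense()["contact_force"]
    if np.hypot(*F[:2])>25: break
```

```text
0.0003 0 [0.5624 0.0551 0.0155] F bed xyz -7.0 -7.8 9.1 T [-0.75  0.65 -0.18] bed [0.5508 0.1265] 30.64 0.247
0.0008 0 [0.5624 0.0551 0.0156] F bed xyz -10.8 -11.0 13.5 T [-1.17  1.15 -0.2 ] bed [0.5508 0.1265] 31.09 0.247
0.0014 0 [0.5623 0.0551 0.0156] F bed xyz -14.9 -14.3 15.8 T [-1.63  1.71 -0.17] bed [0.5507 0.1265] 31.54 0.246
```

Settled at about 15 N on each stop. Check flush and flat visually and that it holds.

Run:
```python
from push import *
env.hold(.3);st("hold",0)
a=snap("wrist","f1")["frame"];b=snap("side","f1d")["frame"];c=snap("scene","f1s")["frame"]
cv2.imwrite("pics/f1c.png",np.hstack([cv2.resize(a[80:280,190:410],None,fx=2,fy=2,interpolation=2),cv2.resize(b[150:290,250:375],(357,400),interpolation=2)])[:,:,::-1])
# slab & stops angles on wrist view: slab right edge (free) and brass inner top
f=load("f1");h=cv2.cvtColor(f["frame"],cv2.COLOR_RGB2HSV)
```

```text
hold 0 [0.5623 0.0551 0.0156] F bed xyz -16.1 -14.5 14.6 T [-1.6   1.8  -0.14] bed [0.5507 0.1265] 31.84 0.247
```

View pics/f1c.png

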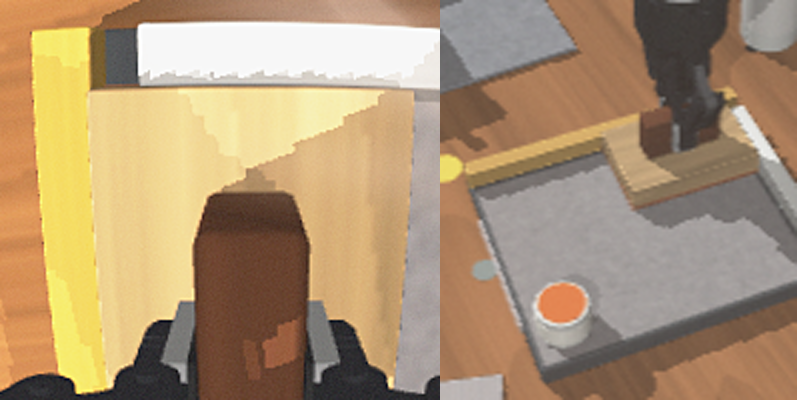

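View pics/f1s.png

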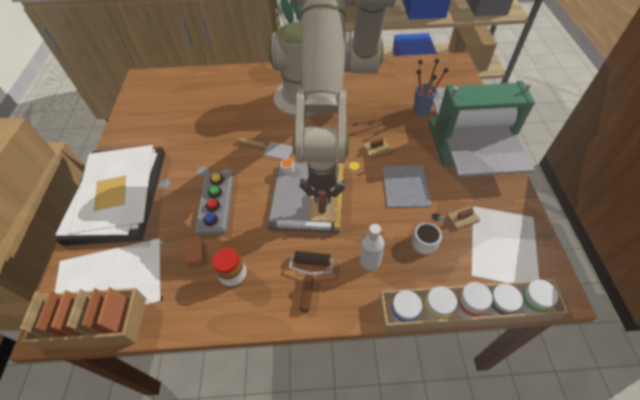

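No gaps on either stop, and bystanders are unmoved. The TCP rose 0.6 mm while pressing, so I'll check for tilt before handing in.

Run:
```python
from push import *
s=monitor.sense();R=Rot.from_quat(s["ee_rot"]).as_matrix();D=Rot.from_quat(down(-np.pi/2+yaw)).as_matrix()
rv=Rot.from_matrix(R@D.T).as_rotvec();print("tilt deg about bed x,y,z",np.degrees([rv[:2]@ex,rv[:2]@ey,rv[2]]).round(3))
# edges in the wrist view vs stops
f=load("f1");h=cv2.cvtColor(f["frame"],cv2.COLOR_RGB2HSV)
m=cv2.inRange(h,np.array((23,110,225)),np.array((32,255,255)))
w=cv2.inRange(h,np.array((10,60,60)),np.array((24,200,255)))
L=[];Rr=[]
for r in range(135,205,3):
    c=np.where(w[r,240:405])[0]+240
    c0=np.where(w[r,225:300])[0]+225
    L.append(plane(f,c0.min()-.5,r,.044,True)[:2]);Rr.append(plane(f,c.max()+.5,r,.044,True)[:2])
for n,P in(("left",L),("right",Rr)):
    vx,vy,x,y=cv2.fitLine(np.array(P,np.float32),cv2.DIST_HUBER,0,.001,.001).ravel();print(n,np.degrees(np.arctan(vy/vx)),np.array([x,y])@ey)
B=[]
for r in range(110,205,3):
    c=np.where(m[r,195:245])[0]+195;B.append(plane(f,c.min()-.5,r,.038,True)[:2])
vx,vy,x,y=cv2.fitLine(np.array(B,np.float32),cv2.DIST_HUBER,0,.001,.001).ravel();print("brass outer",np.degrees(np.arctan(vy/vx)),np.array([x,y])@ey)
```

```text
tilt deg about bed x,y,z [-0.682  0.924  0.071]
left -7.866286 0.16979357781974316
right -7.2413626 0.08729228689063438
brass outer -7.60639 0.18200494439810067
```

The tool has leaned about 0.7–0.9° toward the stops under load, which could lift the block's free edges by 1–2 mm. I'll counter-rotate the command so the measured tool stays upright while pressing.

```bash
cat >> push.py <<'E'
D=Rot.from_quat(down(-np.pi/2+yaw))
def tilt():
    rv=(Rot.from_quat(monitor.sense()["ee_rot"])*D.inv()).as_rotvec();return rv
def rep(k):
    rv=tilt();print("   tilt",np.degrees([rv[:2]@ex,rv[:2]@ey,rv[2]]).round(2));return st(k,0)
E
python3 - <<'E'
from push import *
b=.5511*ex+.1267*ey
c=np.zeros(3);a=.0010
for i in range(4):
    c=c-0.8*tilt()
    q=(Rot.from_rotvec(c)*D).as_quat()
    env.movel([*(b+a*(ex+ey)),.0148],velocity=.01,frame=q);env.hold(.2);rep(i)
print(c.tolist())
E
```

```text
tilt [ 0.46 -0.68 -0.05]
0 0 [0.5635 0.0555 0.0152] F bed xyz -2.2 -6.0 8.7 T [-1.34  1.09 -0.12] bed [0.5518 0.127 ] 32.44 0.248
   tilt [ 0.08 -0.08 -0.01]
1 0 [0.563  0.0555 0.0149] F bed xyz -5.8 -7.0 9.3 T [-1.17  1.01 -0.  ] bed [0.5513 0.1269] 32.89 0.248
   tilt [ 0.02 -0.   -0.01]
2 0 [0.563  0.0554 0.0149] F bed xyz -6.3 -8.7 9.4 T [-1.23  1.05 -0.06] bed [0.5513 0.1268] 33.34 0.249
   tilt [ 0.01 -0.   -0.01]
3 0 [0.563  0.0554 0.0149] F bed xyz -6.1 -8.2 8.9 T [-1.11  1.   -0.08] bed [0.5513 0.1268] 33.79 0.249
[0.0013221565519044185, -0.0024845057344843094, -0.00010668329438510288]
```

Upright now, with 6 N and 8 N. Raise the push while keeping it upright.

Run:
```python
from push import *
b=.5511*ex+.1267*ey
c=np.array([0.00132,-0.00248,-0.0001]);ax,ay=.0010,.0010
for i in range(8):
    F=monitor.sense()["contact_force"];fx,fy=-F[:2]@ex,-F[:2]@ey
    if fx>12.5 and fy>12.5 and np.linalg.norm(tilt())<.0025: break
    ax+=np.clip((14-fx)*.00012,-.0005,.0008);ay+=np.clip((14-fy)*.00012,-.0005,.0008)
    c=c-0.9*tilt()
    q=(Rot.from_rotvec(c)*D).as_quat()
    env.movel([*(b+ax*ex+ay*ey),.0147],velocity=.01,frame=q);env.hold(.2);rep((i,round(ax,4),round(ay,4)))
env.hold(.5);rep("end")
a=snap("wrist","f2")["frame"];d=snap("side","f2d")["frame"];snap("scene","f2s")
cv2.imwrite("pics/f2c.png",np.hstack([cv2.resize(a[80:280,190:410],None,fx=2,fy=2,interpolation=2),cv2.resize(d[150:290,250:375],(357,400),interpolation=2)])[:,:,::-1])
```

```text
tilt [-0.07  0.13  0.01]
(0, np.float64(0.0018), np.float64(0.0017)) 0 [0.5629 0.0554 0.0149] F bed xyz -12.8 -13.5 14.6 T [-1.7   1.81 -0.07] bed [0.5512 0.1268] 34.25 0.253
   tilt [-0.01  0.02  0.01]
(1, np.float64(0.0019), np.float64(0.0018)) 0 [0.563  0.0554 0.0149] F bed xyz -12.4 -13.5 14.4 T [-1.76  1.92 -0.07] bed [0.5513 0.1269] 34.7 0.25
   tilt [-0.01  0.03  0.  ]
(2, np.float64(0.0021), np.float64(0.0018)) 0 [0.563  0.0554 0.0149] F bed xyz -14.1 -13.7 14.5 T [-1.82  2.11 -0.01] bed [0.5513 0.1268] 35.15 0.251
   tilt [-0.01  0.03  0.  ]
end 0 [0.563  0.0554 0.0149] F bed xyz -13.5 -14.3 14.0 T [-1.86  2.12 -0.05] bed [0.5513 0.1268] 35.65 0.248
```

View pics/f2c.png

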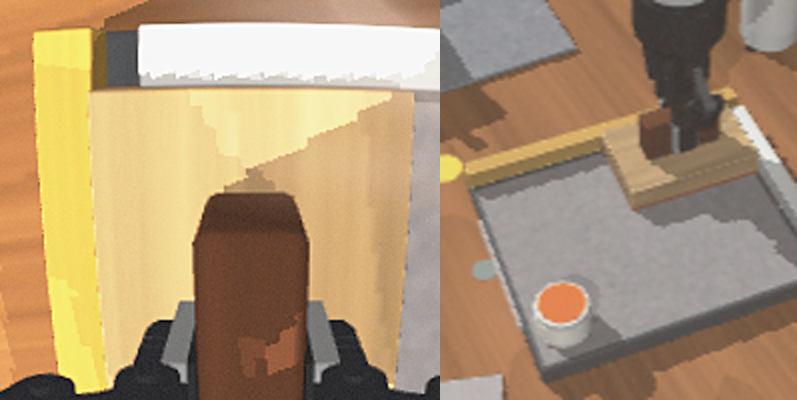

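The slab's left and front edges sit on the stops with no gap (wrist view) and its lower edge lies on the bed (side view). The tool is upright with steady forces near 14 N on each stop. Handing in.

Run:
```python
from push import *
rep("final"); job.hand_in()
```

```text
tilt [-0.01  0.03  0.  ]
final 0 [0.563  0.0554 0.0149] F bed xyz -13.5 -13.6 15.5 T [-1.86  2.12 -0.03] bed [0.5513 0.1269] 35.8 0.248Traceback (most recent call last):
  File "<stdin>", line 2, in <module>
NameError: name 'job' is not defined
```

```bash
python3 -c "
from bench import job
job.hand_in()"
```

```text
the job is handed in; nothing more can be done
```

The job is handed in at about 36 s on the clock. All three keys were pressed in order, and the block is held in the corner against both stops.

- **Keys:** I pressed yellow, then blue, then green, one at a time, and never touched red. Each bottomed at the same height with 9–18 N, against about 5 N needed. A first pass and one deeper try at yellow stopped above the keys and moved nothing, because the real finger tips sit about 35 mm above the reported TCP. I allowed for that in every later move.
- **Block:** I took the largest block from the felt pad by its handle, set it on the bed and pushed it into the brass/aluminium corner.
- **Last checks:**
  - The arm presses steadily at about 13.5 N on each stop and about 15 N down.
  - The tool is within 0.03° of upright, and its height matches the touchdown height.
  - The TCP is within about 0.4 mm of the corner place I measured.
  - No gap shows at either stop in the wrist view. The bystanders looked unmoved in the overall view I checked while pressing.
- **Disagreements:**
  - My first firm push tilted the tool by about 0.9°. I corrected the tilt before handing in.
  - The edge angles measured from the wrist picture during that first push spread by about 0.6° (−7.2° to −7.9°). I put that down to picture noise and did not measure them again after the correction.

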